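# Rotate mixed-up pan trays through the spare dock and stack the blanks

### The job

The red, blue and yellow sample trays beside the analysers stand on each other's docks: swap them round, parking one of them on the empty grey dock on the way, until each stands squarely in the middle of the dock of its own colour. Stack the white tray of empty pans on the yellow tray, its lugs down in the yellow tray's notches, so that it too ends on the yellow dock. Keep the trays level so that no pan spills, let go of everything, and leave the amber jar and the brass weight where they are.

Things in the scene. Friction and masses are not known exactly. Their poses are not given: they have to be found in the camera images.
- tray_red: Red open plastic sample tray with white pans in it, starting on a dock of another colour. 104 mm long (x axis), 54 mm wide (y axis), 36 mm high, about 0.16 kg; the same after half a turn. Walls upright, 4 mm thick, from 6 to 36 mm above its origin: grip it across the 54 mm width at mid-length. It stands on four lugs. Origin: centre of the underside, at the lugs' feet; z up.
- tray_blue: Blue tray with aluminium pans, starting on a dock of another colour. Same shape, size and origin as the red tray. Lugs of all trays: one below the middle of each wall, rounded, 14 mm wide, 6 mm high, 8 mm deep (from the wall's outer face inwards).
- tray_yellow: Yellow tray with brass, steel and copper coloured pans, starting on a dock of another colour. Same shape, size and origin as the red tray. Notches of all trays: one in the rim at the middle of each wall, 18 mm wide, 7 mm deep.
- tray_white: White tray with empty aluminium pans, starting on the bare desk. Same shape, size and origin as the red tray. Stacked on another tray with its lugs in that one's notches (2 mm play each way, rounded lead-in) its origin is 30 mm above that tray's; not seated, 36 mm.
- dock_red: Red flat dock plate fixed to the desk, home of the red tray. 132 mm long (x axis), 82 mm wide (y axis), 8 mm thick, with a flush black inlay of 106 x 56 mm where a tray stands; the coloured border shows around a tray. Origin: centre of the underside; a tray on it has its origin 8 mm above. Trays and docks are turned by less than 0.45 rad from world x.
- dock_blue: Blue dock, home of the blue tray. Same shape, size and origin as the red dock.
- dock_yellow: Yellow dock, home of the yellow tray. Same shape, size and origin as the red dock.
- dock_grey: Grey dock, empty at the start: the free spot. Same shape, size and origin as the red dock.
- amber_jar: Amber glass jar with a black lid, 42 mm in diameter, 66 mm high, standing loose among the trays; to be left alone. Origin: centre of its underside. Nothing else between the docks is taller; a flat tin 20 mm high and tweezers also lie there.
- brass_weight: Brass knob weight, 38 mm in diameter, 60 mm high, standing loose among the trays; to be left alone. Origin: centre of its underside.

How it is judged:
By the outcome, as a careful person would: the job done as asked, in the order asked, and still so for the second after the job is handed in, with the robot touching nothing.
It also fails if it takes over 128 s, if anything falls off the work surface, if the arm or the gripper's body presses on something with over 40 N, if the wrist force passes 120 N, or if a joint passes its speed limit or range.

### The arm

A 6-joint arm with a two-finger parallel gripper is mounted at the origin on the work surface. World frame = base frame: x ahead of the robot, y to its left, z up, the work surface at z = 0. Lengths are in mm, angles in rad, forces in N, time in s.
With the tool pointing down it reaches from about 350 to 775 mm from the base axis. Payload 7.3 kg.
Tool frame: the origin (TCP) lies at the very end of the fingers, on their centre line; the grasp point (between the pads) lies bot.grip_point_offset behind it (bot.grip_point_offset is the distance from the TCP to the grasp point, in mm); z points along the fingers, y is the line along which they close (so a half turn about z gives the same grasp; the last joint's range is limited). The gripper opens to 92 mm and grips with 3 to 60 N. Pads are 19 mm wide; open, the fingers measure 130 mm over their backs; the gripper's body (75 mm by 190 mm) begins 47 mm behind the grasp point.
Start: joints at [-1.363, 0.342, 1.524, -0, 1.275, -0.146], TCP at [181.918, -492.498, 189.241] pointing down, gripper open.
Joint ranges: [-2.53, 2.53], [-0.77, 2.02], [0.04, 2.7], [-1, 4.14], [0.28, 2.66], [-3.11, 3.11]. Speed limits (rad/s): [2.57, 2.57, 3.14, 3.14, 3.14, 3.14].

### API

Orientations are given as [roll, pitch, yaw] about the fixed x, y, z axes, in that order (R = Rz(yaw) Ry(pitch) Rx(roll)).
In Python, from plant import bot gives the robot as it stands. The module is installed in compiled form; this text tells all that it offers.
- The arm moves only by the tool carry_out, never from a script. Its argument "plan" is a list of rows, each an object of numbers: "tx", "ty", "tz": the shift along the world's x, y, z in mm; "rx", "ry", "rz": the turn, a rotation vector about the world's x, y, z in rad. A call has 1 to 12 rows; each row shifts and turns the commanded pose from where the row before left it; what a row does not reach is not made up. A row lasts 1/10 s, in which the tool goes at most 50 mm and 8.59 degrees, less where a joint would pass 70% of its speed; a pose out of reach is approached as far as the arm can. A call with a gripper value outside its range is refused whole. "gripper" is the closure, from 0 (fully open) to 1 (shut), set as the call begins (left out, the last holds). The fingers move at their own pace and stop on an object; the grip force is fixed at half the most. Time passes only in rows, so rows that do not move let the fingers close. It gives the time, the measured TCP pose, the force, the opening and the grip force at its end, in the units of the state.
- bot.get_obs(): the state, without advancing time (a new reading comes with each control period).
- bot.capture(name): name is "scene" or "top" or "wrist"; returns the picture (384x512x3 uint8, red, green, blue); there is no depth.
- bot.camera_model(name): a dict with "camera_matrix" (3x3 intrinsics, pixels), "dist" ([k1, k2, p1, p2, k3] as OpenCV has them; the pictures are not rectified), "R" (3x3) and "t" (3): a world point X has camera coordinates R X + t. Camera axes: x right, y down, z forward; pixel columns grow to the right and rows downward; lengths in mm; the calibration is good to about 2 mm. A picture is of the moment at which its call begins: read the wrist's pose just before it. camera_model takes no time and is no camera call; for the wrist camera it gives the pose at the moment of the call.
- bot.close_job(): hands the job in; it is judged then, once.
The state is a dict: "time": time; "joint_positions": joint angles; "dq": joint speeds; "tau": joint torques, N m; "tool_pos": TCP position; "tcp_rot": TCP orientation; "contact_force": force on the tool from outside, world axes, zero at the start; "moment": the same for the moment, N m; "grip_width": finger opening in mm; "finger_force": force on a finger pad.
Only numpy, scipy, OpenCV 4.12 (cv2) and the standard library are available. Lean on these libraries where they do the work, as an engineer would, in place of code of your own. Each camera call takes 0.05 s, during which the arm holds its last target. There are 200 camera calls.

## Working session

There is one attempt and no reset: what is moved stays moved. The work goes in short steps, Python scripts to look and compute and a tool call to move; the robot and the scene stay as the last step left them, time stands still between calls to the robot, and variables do not carry over. Pictures are saved under pics/ and viewed, at most 14 in all, crops included, and the job is handed in when it is done.

Besides the shell and the picture viewer there is one more tool, called after "Request:" as name([rows], argument=value, ...), one row to a line, values as JSON. carry_out: Moves the arm, as the interface text tells. Its arguments: {"type":"object","properties":{"plan":{"type":"array"},"gripper":{"type":"number"}},"required":["plan"]}

```bash
mkdir -p pics; python3 - <<'E'
from plant import bot
import cv2
o=bot.get_obs();print(o,bot.grip_point_offset)
for n in("top","scene"):
    cv2.imwrite(f"pics/{n}0.png",bot.capture(n)[:,:,::-1]);print({k:__import__('numpy').round(v,3).tolist() for k,v in bot.camera_model(n).items()})
E
```

```text
{'time': 0.0, 'joint_positions': array([-1.36299705e+00,  3.42749082e-01,  1.52502365e+00, -4.87471168e-05,
        1.27538548e+00, -1.46003044e-01]), 'dq': array([-0.00109794, -0.00096617, -0.00144655, -0.00147998,  0.00069089,
       -0.00143584]), 'tau': array([-1.09991252e-03, -4.31245708e+01, -2.44224304e+01,  7.16293976e-02,
        5.60534012e-02, -1.18482512e-04]), 'tool_pos': array([ 181.801524  , -492.01944986,  188.52901199]), 'tcp_rot': array([-3.14003697e+00, -1.81647204e-04,  3.53816406e-01]), 'contact_force': array([0.08428637, 0.2715965 , 0.22891864]), 'moment': array([-0.0217624 , -0.03436523, -0.03688031]), 'finger_force': 0.0, 'grip_width': 91.87482165318988} 18.8
{'camera_matrix': [[357.789, 0.0, 255.776], [0.0, 357.789, 188.987], [0.0, 0.0, 1.0]], 'dist': [-0.008, 0.0, 0.0, 0.0, 0.0], 'R': [[0.01, -1.0, 0.014], [-0.999, -0.01, -0.048], [0.048, -0.014, -0.999]], 't': [-8.983, 551.347, 764.799]}
{'camera_matrix': [[490.741, 0.0, 257.803], [0.0, 490.741, 189.738], [0.0, 0.0, 1.0]], 'dist': [-0.203, 0.0, 0.0, 0.0, 0.0], 'R': [[-0.389, 0.921, -0.005], [0.737, 0.308, -0.602], [-0.553, -0.238, -0.798]], 't': [209.257, -378.869, 1406.599]}
```

View pics/top0.png

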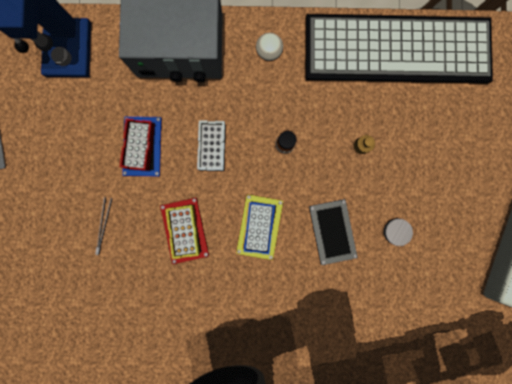

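View pics/scene0.png

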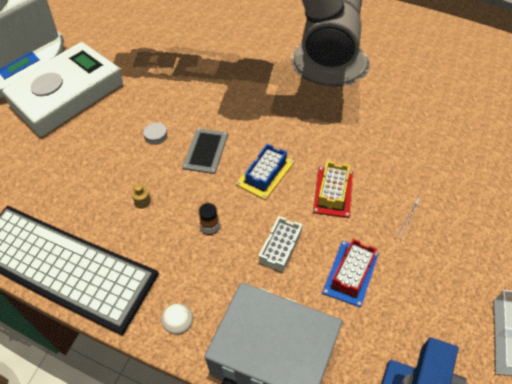

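The top view shows the red tray on the blue dock (~140,146), the yellow tray on the red dock (~184,231), the blue tray on the yellow dock (~260,227), and the grey dock empty (333,232). The white tray is at (211,146), the jar at (287,141) and the weight at (365,145).

```bash
cat > h.py <<'E'
from plant import bot
import cv2, numpy as np
def toplane(cm,px,z):
    u=cv2.undistortPoints(np.float64(px).reshape(-1,1,2),np.float64(cm["camera_matrix"]),np.float64(cm["dist"])).reshape(-1,2)
    R=np.array(cm["R"]);C=-R.T@np.array(cm["t"]); d=np.c_[u,np.ones(len(u))]@R
    return C[:2]+d[:,:2]*((z-C[2])/d[:,2])[:,None]
def proj(cm,P):
    return cv2.projectPoints(np.float64(P).reshape(-1,1,3),cv2.Rodrigues(np.array(cm["R"]))[0],np.array(cm["t"]),np.float64(cm["camera_matrix"]),np.float64(cm["dist"]))[0].reshape(-1,2)
def mask(im,c):
    h=cv2.cvtColor(im,cv2.COLOR_RGB2HSV);H,S,V=[h[...,i].astype(int) for i in range(3)]
    s=(S>130)&(V>40)
    if c=="red": return s&((H<6)|(H>170))
    if c=="blue": return s&(H>100)&(H<135)
    if c=="yellow": return s&(H>22)&(H<40)&(V>90)
    if c=="grey": return (S<60)&(V>60)
    if c=="white": return (S<50)&(V>110)
def rect(cm,m,near,z,rad=85):
    """min-area rectangle (world, at height z) round mask pixels within rad of near: centre, long, short, yaw"""
    m=m.astype(np.uint8); n,l,st,_=cv2.connectedComponentsWithStats(m)
    ys,xs=np.nonzero(m&(st[l,4]>12)); P=toplane(cm,np.c_[xs,ys],z); P=P[np.hypot(*(P-near).T)<rad]
    (cx,cy),(w,h),a=cv2.minAreaRect(P.astype(np.float32)); a=np.radians(a)
    if w<h: w,h,a=h,w,a+np.pi/2
    a=(a+np.pi/2)%np.pi-np.pi/2
    return np.round([cx,cy,w,h],1).tolist()+[round(float(a),3)]
E
python3 - <<'E'
from h import *
cm=bot.camera_model("top");im=bot.capture("top")
print("topcam",-cm["R"].T@cm["t"])
c0=dict(red=(184,231),yellow=(260,227),blue=(140,146),grey=(333,232),white=(211,146))
for c,p in c0.items():
    P=toplane(cm,[p],8)[0];print(c,p,P.round(),rect(cm,mask(im,c),P,8 if c!="white" else 36))
for c,p in dict(red=(138,146),yellow=(184,231),blue=(260,227)).items():
    P=toplane(cm,[p],44)[0];print("tray",c,rect(cm,mask(im,c),P,44))
for n,p in dict(jar=(287,141),weight=(365,145),tin=(399,232)).items(): print(n,toplane(cm,[p],60 if n!="tin" else 20).round())
o=bot.get_obs();cm=bot.camera_model("wrist");print(o["tool_pos"],-cm["R"].T@cm["t"],cm)
E
```

```text
topcam [513.95081614   7.26473619 790.43189918]
red (184, 231) [459. 152.] [460.0, 151.2, 130.3, 80.6, 0.235]
yellow (260, 227) [469. -14.] [469.6, -12.2, 131.7, 82.1, -0.166]
blue (140, 146) [643. 251.] [642.9, 245.6, 128.6, 77.9, -0.051]
grey (333, 232) [ 459. -173.] [460.2, -172.7, 129.8, 80.1, 0.207]
white (211, 146) [645.  96.] [642.1, 93.1, 105.5, 56.1, -0.013]
tray red [641.3, 248.4, 103.0, 59.1, -0.095]
tray yellow [460.8, 148.8, 103.1, 55.3, 0.16]
tray blue [469.1, -10.8, 98.9, 51.0, -0.138]
jar [[649. -66.]]
weight [[ 643. -228.]]
tin [[ 461. -313.]]
[ 181.84164179 -492.17782667  188.73389074] [ 254.20216331 -466.11584006  384.62022308] {'camera_matrix': array([[290.62953268,   0.        , 253.04379789],
       [  0.        , 290.62953268, 193.40856806],
       [  0.        ,   0.        ,   1.        ]]), 'dist': array([-0.03650138,  0.        ,  0.        ,  0.        ,  0.        ]), 'R': array([[ 0.34580981, -0.93830376, -0.00127655],
       [-0.89991789, -0.33204733,  0.28265237],
       [-0.26563765, -0.09659518, -0.95922156]]), 't': array([-524.77286207,  -34.72526272,  391.43713615])}
```

Request:
carry_out([
  {"tx": 20, "ty": 30, "tz": -5, "rz": -0.015},
  {"tx": 20, "ty": 30, "tz": -5, "rz": -0.015},
  {"tx": 20, "ty": 30, "tz": -5, "rz": -0.015},
  {"tx": 20, "ty": 30, "tz": -5, "rz": -0.015},
  {"tx": 20, "ty": 30, "tz": -5, "rz": -0.015},
  {"tx": 20, "ty": 30, "tz": -5, "rz": -0.015},
  {"tx": 20, "ty": 30, "tz": -5, "rz": -0.015},
  {"tx": 20, "ty": 30, "tz": -5, "rz": -0.015},
  {"tx": 20, "ty": 30, "tz": -5, "rz": -0.015},
  {"tx": 20, "ty": 30, "tz": -5, "rz": -0.015},
  {},
])

```text
invalid input at $.plan[0]: expected keys tx, ty, tz, rx, ry, rz
```

```bash
cat > w.py <<'E'
import sys
from h import *
# args: name then triples color,x,y,z
o=bot.get_obs();cm=bot.camera_model("wrist");im=bot.capture("wrist");cv2.imwrite(f"pics/{sys.argv[1]}.png",im[:,:,::-1])
print("t",round(o["time"],2),"tcp",o["tool_pos"].round(1),o["tcp_rot"].round(4),"cam",(-cm["R"].T@cm["t"]).round(),o["dq"].round(3))
for a in sys.argv[2:]:
    c,x,y,z=a.split(",");print(c,rect(cm,mask(im,c),(float(x),float(y)),float(z)))
E
python3 w.py w1 grey,460,-173,8
```

```text
t 0.15 tcp [ 181.8 -492.2  188.7] [-3.1406e+00 -1.0000e-04  3.5380e-01] cam [ 254. -466.  385.] [ 0.    -0.002 -0.002  0.    -0.001  0.001]
grey [0.0, 0.0, 0.0, 0.0, 0.0]
```

View pics/w1.png

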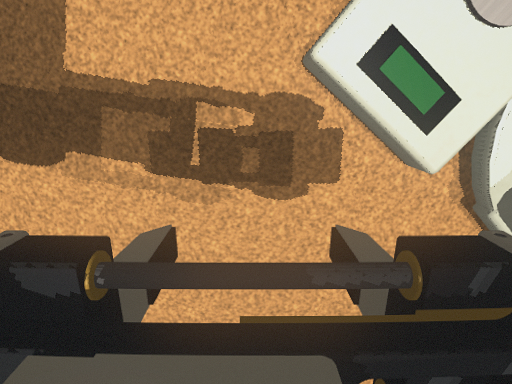

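The wrist view shows the gripper filling rows above 225. Straight down from the camera is around row 108, which is clear.

Request:
carry_out([
  {"tx": 20, "ty": 30, "tz": -5, "rx": 0, "ry": 0, "rz": -0.015},
  {"tx": 20, "ty": 30, "tz": -5, "rx": 0, "ry": 0, "rz": -0.015},
  {"tx": 20, "ty": 30, "tz": -5, "rx": 0, "ry": 0, "rz": -0.015},
  {"tx": 20, "ty": 30, "tz": -5, "rx": 0, "ry": 0, "rz": -0.015},
  {"tx": 20, "ty": 30, "tz": -5, "rx": 0, "ry": 0, "rz": -0.015},
  {"tx": 20, "ty": 30, "tz": -5, "rx": 0, "ry": 0, "rz": -0.015},
  {"tx": 20, "ty": 30, "tz": -5, "rx": 0, "ry": 0, "rz": -0.015},
  {"tx": 20, "ty": 30, "tz": -5, "rx": 0, "ry": 0, "rz": -0.015},
  {"tx": 20, "ty": 30, "tz": -5, "rx": 0, "ry": 0, "rz": -0.015},
  {"tx": 20, "ty": 30, "tz": -5, "rx": 0, "ry": 0, "rz": -0.015},
  {"tx": 0, "ty": 0, "tz": 0, "rx": 0, "ry": 0, "rz": 0},
])

```text
time: 1.3
tool_pos: [383.0, -189.1, 138.6]
tcp_rot: [-3.14, 0.0, 0.208]
contact_force: [-0.1, -0.4, 0.4]
grip_width: 92.2
finger_force: 0.0
```

```bash
python3 w.py w2 grey,460,-173,8
```

```text
t 1.3 tcp [ 383.  -189.1  138.6] [-3.1398e+00  2.0000e-04  2.0760e-01] cam [ 458. -174.  335.] [-0.071 -0.005 -0.013 -0.034  0.009 -0.088]
grey [459.6, -173.4, 130.2, 80.7, 0.205]
```

View pics/w2.png

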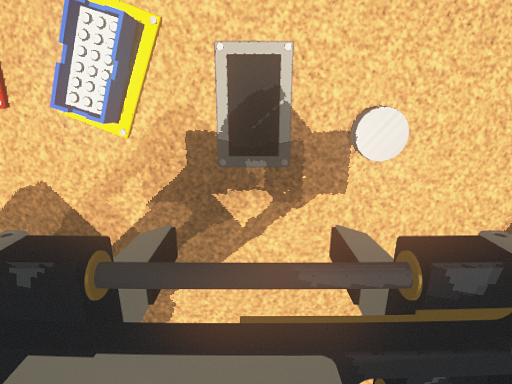

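The empty grey dock sits around pixel (254,104). The wrist and top cameras agree to within 1 mm. Next is the blue tray.

Request:
carry_out([
  {"tx": 2, "ty": 38, "tz": 0, "rx": 0, "ry": 0, "rz": -0.072},
  {"tx": 2, "ty": 38, "tz": 0, "rx": 0, "ry": 0, "rz": -0.072},
  {"tx": 2, "ty": 38, "tz": 0, "rx": 0, "ry": 0, "rz": -0.072},
  {"tx": 2, "ty": 38, "tz": 0, "rx": 0, "ry": 0, "rz": -0.072},
  {"tx": 2, "ty": 38, "tz": 0, "rx": 0, "ry": 0, "rz": -0.072},
  {"tx": 0, "ty": 0, "tz": 0, "rx": 0, "ry": 0, "rz": 0},
  {"tx": 0, "ty": 0, "tz": 0, "rx": 0, "ry": 0, "rz": 0},
])

```text
time: 2.05
tool_pos: [392.0, -2.8, 139.4]
tcp_rot: [3.141, -0.0, -0.154]
contact_force: [0.1, 0.4, 1.0]
grip_width: 92.2
finger_force: 0.0
```

```bash
python3 w.py w3 yellow,470,-12,8 blue,470,-12,44
```

```text
t 2.05 tcp [392.   -2.8 139.4] [ 3.1409e+00 -5.0000e-04 -1.5400e-01] cam [468. -15. 335.] [-0.037  0.004 -0.004 -0.003 -0.002 -0.007]
yellow [478.0, -13.8, 113.4, 81.7, -0.172]
blue [0.0, 0.0, 0.0, 0.0, 0.0]
```

View pics/w3.png

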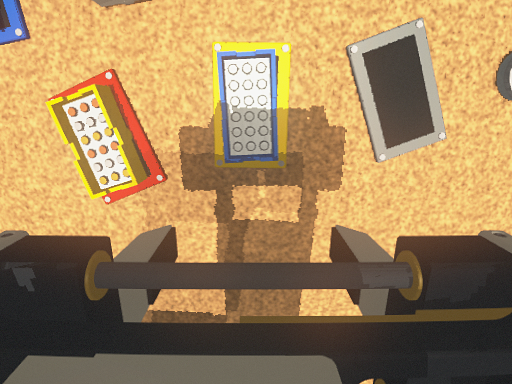

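The view shows the blue tray on the yellow dock around (251,104). The gripper's shadow crosses its lower half, so the masks need retuning.

```bash
python3 - <<'E'
import cv2
h=cv2.cvtColor(cv2.imread("pics/w3.png"),cv2.COLOR_BGR2HSV)
for y in (47,54,80,110,130,150,159,165): print(y,h[y,212:292:2].tolist()[0:6],h[y,276:291:3].tolist())
print(h[45:60,250].tolist(),h[148:170:2,250].tolist(), h[185:200:4,160].tolist(),h[150,200].tolist())
E
```

```text
47 [[26, 207, 244], [16, 29, 235], [20, 13, 244], [18, 10, 245], [138, 5, 247], [30, 201, 247]] [[30, 194, 247], [30, 196, 247], [21, 21, 243], [21, 10, 245], [17, 27, 237]]
54 [[23, 189, 236], [30, 199, 247], [29, 140, 255], [110, 115, 239], [110, 109, 238], [110, 111, 239]] [[30, 207, 254], [30, 192, 247], [30, 193, 247], [30, 193, 247], [30, 198, 248]]
80 [[20, 134, 242], [30, 193, 247], [30, 194, 247], [23, 105, 254], [109, 117, 240], [111, 114, 235]] [[115, 65, 157], [30, 186, 248], [30, 183, 247], [30, 190, 247], [30, 207, 248]]
110 [[19, 122, 243], [27, 204, 247], [21, 180, 210], [22, 181, 210], [22, 178, 198], [115, 88, 157]] [[14, 51, 146], [22, 174, 214], [22, 178, 213], [22, 181, 213], [19, 152, 175]]
130 [[14, 126, 168], [21, 179, 179], [22, 187, 205], [22, 189, 204], [22, 183, 190], [13, 59, 139]] [[111, 117, 151], [22, 185, 208], [22, 187, 206], [22, 187, 209], [16, 126, 150]]
150 [[15, 126, 144], [19, 164, 168], [23, 204, 201], [22, 197, 201], [22, 196, 200], [22, 194, 185]] [[111, 123, 147], [23, 204, 205], [23, 199, 202], [22, 197, 199], [15, 133, 169]]
159 [[14, 128, 129], [18, 147, 135], [21, 186, 151], [21, 156, 141], [21, 162, 146], [22, 182, 151]] [[116, 95, 107], [22, 189, 154], [22, 187, 150], [21, 179, 144], [16, 129, 136]]
165 [[14, 131, 130], [18, 145, 141], [22, 189, 151], [20, 134, 137], [20, 103, 131], [22, 185, 150]] [[22, 189, 147], [18, 85, 126], [15, 39, 119], [20, 176, 138], [14, 119, 103]]
[[30, 193, 247], [30, 197, 247], [30, 195, 247], [30, 188, 247], [30, 194, 247], [30, 203, 252], [51, 15, 222], [109, 116, 242], [109, 118, 240], [108, 118, 242], [110, 119, 243], [164, 25, 111], [171, 30, 109], [105, 12, 169], [30, 3, 255]] [[21, 25, 172], [16, 38, 88], [21, 25, 173], [90, 4, 140], [114, 76, 97], [115, 81, 104], [120, 46, 99], [22, 178, 149], [23, 183, 145], [22, 184, 147], [14, 118, 127]] [[16, 139, 225], [16, 140, 229], [18, 132, 243], [16, 138, 226]] [15, 139, 173]
```

```bash
sed -i 's/return s&(H>100)&(H<135)/return (S>60)\&(V>40)\&(H>98)\&(H<135)/; s/return s&(H>22)&(H<40)&(V>90)/return (S>150)\&(H>19)\&(H<40)\&(V>80)/; s/st\[l,4\]>12/st[l,4]>40/; s/near,z,rad=85/near,z,rad=82/' h.py
cat > re.py <<'E'
E
rm re.py; python3 w.py w3b yellow,470,-12,8 blue,470,-12,44
python3 - <<'E'
from h import *
cm=bot.camera_model("top");im=bot.capture("top")
for c,P,z in (("yellow",(470,-12),8),("blue",(643,246),8),("blue",(469,-11),44)): print(c,rect(cm,mask(im,c),P,z))
E
```

```text
t 2.1 tcp [392.1  -3.4 139.4] [ 3.141e+00 -5.000e-04 -1.555e-01] cam [468. -15. 335.] [-0.024  0.005 -0.002  0.001  0.001  0.006]
yellow [469.1, -12.1, 131.7, 81.7, -0.17]
blue [468.7, -10.6, 103.4, 54.0, -0.104]
yellow [476.5, -13.8, 118.9, 83.4, -0.154]
blue [643.7, 247.1, 129.4, 79.7, -0.006]
blue [469.6, -10.2, 103.1, 53.3, -0.131]
```

Request:
carry_out([
  {"tx": 38, "ty": -3.6, "tz": -20, "rx": 0, "ry": 0, "rz": 0.026},
  {"tx": 38, "ty": -3.6, "tz": -20, "rx": 0, "ry": 0, "rz": 0.026},
  {"tx": 0.5, "ty": 0, "tz": -30, "rx": 0, "ry": 0, "rz": 0},
  {"tx": 0, "ty": 0, "tz": -30, "rx": 0, "ry": 0, "rz": 0},
  {"tx": 0, "ty": 0, "tz": -24, "rx": 0, "ry": 0, "rz": 0},
  {"tx": 0, "ty": 0, "tz": 0, "rx": 0, "ry": 0, "rz": 0},
  {"tx": 0, "ty": 0, "tz": 0, "rx": 0, "ry": 0, "rz": 0},
])

```text
time: 2.9
tool_pos: [468.6, -10.7, 15.5]
tcp_rot: [3.141, 0.0, -0.106]
contact_force: [-0.3, 0.5, 0.9]
grip_width: 91.4
finger_force: 0.0
```

```bash
python3 -c "
from h import *
o=bot.get_obs();print(o['tool_pos'],o['tcp_rot'],o['contact_force'])"
```

```text
[468.57234043 -10.73809326  15.47266345] [ 3.14144547e+00  4.72938986e-04 -1.05684009e-01] [-0.34331551  0.48576945  0.87071669]
```

Request:
carry_out([
  {"tx": 0, "ty": 0, "tz": 0, "rx": 0, "ry": 0, "rz": 0},
  {"tx": 0, "ty": 0, "tz": 0, "rx": 0, "ry": 0, "rz": 0},
  {"tx": 0, "ty": 0, "tz": 0, "rx": 0, "ry": 0, "rz": 0},
  {"tx": 0, "ty": 0, "tz": 0, "rx": 0, "ry": 0, "rz": 0},
  {"tx": 0, "ty": 0, "tz": 0, "rx": 0, "ry": 0, "rz": 0},
  {"tx": 0, "ty": 0, "tz": 0, "rx": 0, "ry": 0, "rz": 0},
], gripper=1)

```text
time: 3.5
tool_pos: [468.5, -9.6, 15.4]
tcp_rot: [3.141, -0.0, -0.104]
contact_force: [-1.4, 0.3, -0.3]
grip_width: 48.3
finger_force: 0.0
```

Request:
carry_out([
  {"tx": 0, "ty": 0, "tz": 0, "rx": 0, "ry": 0, "rz": 0},
  {"tx": 0, "ty": 0, "tz": 0, "rx": 0, "ry": 0, "rz": 0},
])

```text
time: 3.7
tool_pos: [468.4, -9.7, 15.2]
tcp_rot: [3.142, 0.0, -0.104]
contact_force: [1.0, -0.2, 0.8]
grip_width: 32.5
finger_force: 0.0
```

```bash
python3 -c "
from h import *
im=bot.capture('wrist');a=im[120:384];b=bot.capture('top')[150:300,180:340]
cv2.imwrite('pics/g1.png',np.hstack([a,cv2.resize(b,(282,264))])[:,:,::-1]);print(bot.get_obs()['grip_width'],bot.get_obs()['finger_force'])"
```

```text
24.388864967590216 0.0
```

View pics/g1.png

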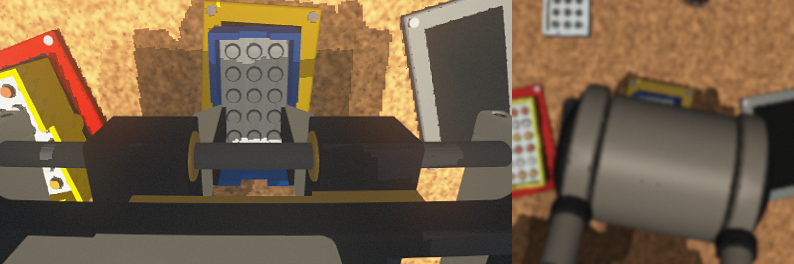

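The fingers seem to have closed above the rim or the pans, not on the walls. I'll check from the scene camera.

```bash
python3 -c "
from h import *
cm=bot.camera_model('scene');im=bot.capture('scene')
o=bot.get_obs();p=o['tool_pos'];print(p,o['grip_width'],o['finger_force'],o['contact_force'],proj(cm,[p,p+[0,0,20],p+[0,0,40]]).round(1))
cv2.imwrite('pics/s1.png',cv2.resize(im[110:210,210:340],None,fx=6,fy=6,interpolation=2)[:,:,::-1])"
```

```text
[468.4078897   -9.6962453   15.21196836] 20.672911333637018 0.0 [ 0.76948817 -0.13271474 -0.30413057] [[265.6 169.9]
 [265.7 164.4]
 [265.7 158.7]]
```

View pics/s1.png

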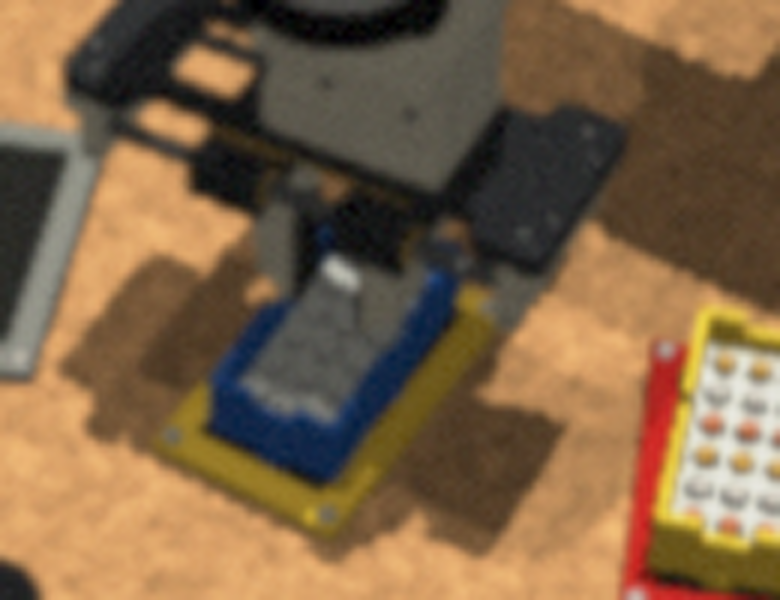

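```bash
python3 -c "
from h import *
cm=bot.camera_model('scene')
o=bot.get_obs();p=o['tool_pos'];a=o['tcp_rot'][2];h=10.5
ex=np.array([np.cos(a),np.sin(a),0]);ey=np.array([-np.sin(a),np.cos(a),0])
for s in(0,10,20,30,40,50): print(s,[((proj(cm,[p+ex*dx+ey*dy+[0,0,s]])[0]-[210,110])*6).round().tolist() for dx in(-9.5,9.5) for dy in(-h,h,h+19)])
cw=bot.camera_model('wrist')
for s in(0,20,40): print(s,[proj(cw,[p+ex*dx+ey*dy+[0,0,s]])[0].round().tolist() for dx in(-9.5,9.5) for dy in(-46,-h)])
"
```

```text
0 [[321.0, 333.0], [369.0, 353.0], [413.0, 371.0], [298.0, 366.0], [346.0, 387.0], [390.0, 405.0]]
10 [[321.0, 317.0], [369.0, 337.0], [413.0, 355.0], [298.0, 350.0], [346.0, 370.0], [390.0, 389.0]]
20 [[322.0, 300.0], [370.0, 320.0], [414.0, 338.0], [298.0, 333.0], [346.0, 354.0], [391.0, 372.0]]
30 [[322.0, 283.0], [370.0, 303.0], [415.0, 321.0], [298.0, 316.0], [347.0, 337.0], [392.0, 355.0]]
40 [[322.0, 265.0], [371.0, 286.0], [416.0, 304.0], [298.0, 299.0], [347.0, 319.0], [392.0, 338.0]]
50 [[322.0, 248.0], [371.0, 268.0], [416.0, 287.0], [298.0, 281.0], [347.0, 302.0], [393.0, 321.0]]
0 [[316.0, 231.0], [267.0, 231.0], [317.0, 207.0], [268.0, 207.0]]
20 [[322.0, 243.0], [269.0, 243.0], [324.0, 217.0], [269.0, 217.0]]
40 [[329.0, 258.0], [270.0, 258.0], [332.0, 229.0], [271.0, 229.0]]
```

Three independent checks (the wrist rows, the scene projection, and the fingers closing without contact) show the fingertips end about 40 mm above the reported TCP. I'll reopen and go 39 mm deeper, watching the force.

Request:
carry_out([
  {"tx": 0, "ty": 0, "tz": 0, "rx": 0, "ry": 0, "rz": 0},
  {"tx": 0, "ty": 0, "tz": 0, "rx": 0, "ry": 0, "rz": 0},
  {"tx": 0, "ty": -1, "tz": 0, "rx": 0, "ry": 0, "rz": 0},
  {"tx": 0, "ty": 0, "tz": 0, "rx": 0, "ry": 0, "rz": 0},
  {"tx": 0, "ty": 0, "tz": 0, "rx": 0, "ry": 0, "rz": 0},
  {"tx": 0, "ty": 0, "tz": 0, "rx": 0, "ry": 0, "rz": 0},
  {"tx": 0, "ty": 0, "tz": 0, "rx": 0, "ry": 0, "rz": 0},
  {"tx": 0, "ty": 0, "tz": 0, "rx": 0, "ry": 0, "rz": 0},
  {"tx": 0, "ty": 0, "tz": -5, "rx": 0, "ry": 0, "rz": 0},
  {"tx": 0, "ty": 0, "tz": -5, "rx": 0, "ry": 0, "rz": 0},
], gripper=0.1)

```text
time: 4.85
tool_pos: [468.5, -10.7, 4.9]
tcp_rot: [3.141, -0.0, -0.104]
contact_force: [-1.1, 0.8, -0.3]
grip_width: 82.3
finger_force: 0.0
```

Request:
carry_out([
  {"tx": 0, "ty": 0, "tz": -7, "rx": 0, "ry": 0, "rz": 0},
  {"tx": 0, "ty": 0, "tz": -8, "rx": 0, "ry": 0, "rz": 0},
  {"tx": 0, "ty": 0, "tz": -6, "rx": 0, "ry": 0, "rz": 0},
  {"tx": 0, "ty": 0, "tz": 0, "rx": 0, "ry": 0, "rz": 0},
])

```text
time: 5.25
tool_pos: [467.6, -10.6, -16.8]
tcp_rot: [-3.141, 0.002, -0.104]
contact_force: [0.1, 0.0, 0.2]
grip_width: 82.3
finger_force: 0.0
```

Request:
carry_out([
  {"tx": 0.5, "ty": 0, "tz": -4, "rx": 0, "ry": 0, "rz": 0},
  {"tx": 0, "ty": 0, "tz": -3, "rx": 0, "ry": 0, "rz": 0},
  {"tx": 0, "ty": 0, "tz": 0, "rx": 0, "ry": 0, "rz": 0},
])

```text
time: 5.55
tool_pos: [468.8, -10.7, -23.0]
tcp_rot: [3.142, 0.0, -0.104]
contact_force: [-0.1, 0.8, -0.5]
grip_width: 82.2
finger_force: 0.0
```

Request:
carry_out([
  {"tx": 0, "ty": 0, "tz": 0, "rx": 0, "ry": 0, "rz": 0},
  {"tx": 0, "ty": 0, "tz": 0, "rx": 0, "ry": 0, "rz": 0},
  {"tx": 0, "ty": 0, "tz": 0, "rx": 0, "ry": 0, "rz": 0},
  {"tx": 0, "ty": 0, "tz": 0, "rx": 0, "ry": 0, "rz": 0},
  {"tx": 0, "ty": 0, "tz": 0, "rx": 0, "ry": 0, "rz": 0},
  {"tx": 0, "ty": 0, "tz": 0, "rx": 0, "ry": 0, "rz": 0},
], gripper=1)

```text
time: 6.15
tool_pos: [469.0, -10.7, -22.6]
tcp_rot: [3.142, -0.0, -0.104]
contact_force: [-1.1, 0.3, 1.3]
grip_width: 54.1
finger_force: 30.0
```

Gripped: 54.1 mm opening, 30 N. Lifting and moving to grey.

Request:
carry_out([
  {"tx": 0, "ty": 0, "tz": 6, "rx": 0, "ry": 0, "rz": 0},
  {"tx": 0, "ty": 0, "tz": 16, "rx": 0, "ry": 0, "rz": 0},
  {"tx": 0, "ty": 0, "tz": 20, "rx": 0, "ry": 0, "rz": 0},
  {"tx": -1, "ty": -12, "tz": 8, "rx": 0, "ry": 0, "rz": 0.02},
  {"tx": -2, "ty": -26, "tz": 0, "rx": 0, "ry": 0, "rz": 0.06},
  {"tx": -2, "ty": -36, "tz": 0, "rx": 0, "ry": 0, "rz": 0.07},
  {"tx": -2, "ty": -38, "tz": 0, "rx": 0, "ry": 0, "rz": 0.07},
  {"tx": -1.4, "ty": -30, "tz": 0, "rx": 0, "ry": 0, "rz": 0.06},
  {"tx": -1, "ty": -15, "tz": 0, "rx": 0, "ry": 0, "rz": 0.029},
  {"tx": 0, "ty": -5.7, "tz": 0, "rx": 0, "ry": 0, "rz": 0},
  {"tx": 0, "ty": 0, "tz": 0, "rx": 0, "ry": 0, "rz": 0},
  {"tx": 0, "ty": 0, "tz": 0, "rx": 0, "ry": 0, "rz": 0},
])

```text
time: 7.35
tool_pos: [459.3, -172.5, 27.2]
tcp_rot: [-3.141, 0.0, 0.205]
contact_force: [-0.4, -0.3, -2.5]
grip_width: 54.0
finger_force: 30.0
```

Request:
carry_out([
  {"tx": 0.2, "ty": -0.4, "tz": -16, "rx": 0, "ry": 0, "rz": 0},
  {"tx": 0, "ty": 0, "tz": -17, "rx": 0, "ry": 0, "rz": 0},
  {"tx": 0, "ty": 0, "tz": -11, "rx": 0, "ry": 0, "rz": 0},
  {"tx": 0, "ty": 0, "tz": -5, "rx": 0, "ry": 0, "rz": 0},
  {"tx": 0, "ty": 0, "tz": 0, "rx": 0, "ry": 0, "rz": 0},
])

```text
time: 7.85
tool_pos: [459.6, -173.2, -22.0]
tcp_rot: [-3.141, 0.001, 0.205]
contact_force: [-0.0, 0.1, -1.3]
grip_width: 53.9
finger_force: 30.0
```

Request:
carry_out([
  {"tx": 0, "ty": 0, "tz": -0.8, "rx": 0, "ry": 0, "rz": 0},
  {"tx": 0, "ty": 0, "tz": 0, "rx": 0, "ry": 0, "rz": 0},
])

```text
time: 8.05
tool_pos: [460.0, -173.9, -22.2]
tcp_rot: [3.141, -0.001, 0.205]
contact_force: [0.4, -0.8, -2.2]
grip_width: 53.9
finger_force: 30.0
```

Request:
carry_out([
  {"tx": 0, "ty": 0, "tz": 0, "rx": 0, "ry": 0, "rz": 0},
  {"tx": 0, "ty": 0, "tz": 0, "rx": 0, "ry": 0, "rz": 0},
  {"tx": 0, "ty": 0, "tz": 0, "rx": 0, "ry": 0, "rz": 0},
  {"tx": 0, "ty": 0, "tz": 0, "rx": 0, "ry": 0, "rz": 0},
  {"tx": 0, "ty": 0, "tz": 20, "rx": 0, "ry": 0, "rz": 0},
  {"tx": 0, "ty": 0, "tz": 35, "rx": 0, "ry": 0, "rz": 0},
  {"tx": 0, "ty": 0, "tz": 40, "rx": 0, "ry": 0, "rz": 0},
  {"tx": -10, "ty": 35, "tz": 25, "rx": 0, "ry": 0, "rz": 0},
  {"tx": -10, "ty": 35, "tz": 20, "rx": 0, "ry": 0, "rz": 0},
  {"tx": -10, "ty": 40, "tz": 20, "rx": 0, "ry": 0, "rz": 0},
  {"tx": -10, "ty": 40, "tz": 0, "rx": 0, "ry": 0, "rz": 0},
  {"tx": -10, "ty": 40, "tz": 0, "rx": 0, "ry": 0, "rz": 0},
], gripper=0.1)

```text
time: 9.25
tool_pos: [409.5, 17.5, 138.3]
tcp_rot: [3.141, -0.002, 0.204]
contact_force: [0.2, 0.3, -0.1]
grip_width: 82.7
finger_force: 0.0
```

Request:
carry_out([
  {"tx": -10, "ty": 40, "tz": 0, "rx": 0, "ry": 0, "rz": 0},
  {"tx": -10, "ty": 40, "tz": 0, "rx": 0, "ry": 0, "rz": 0},
  {"tx": -5, "ty": 35, "tz": 0, "rx": 0, "ry": 0, "rz": 0},
  {"tx": 0, "ty": 0, "tz": 0, "rx": 0, "ry": 0, "rz": 0},
  {"tx": 0, "ty": 0, "tz": 0, "rx": 0, "ry": 0, "rz": 0},
])

```text
time: 9.75
tool_pos: [384.5, 131.6, 137.5]
tcp_rot: [3.141, -0.0, 0.207]
contact_force: [0.5, 1.0, 0.2]
grip_width: 82.6
finger_force: 0.0
```

```bash
python3 w.py w4 red,460,151,8 yellow,461,149,44
python3 - <<'E'
from h import *
cm=bot.camera_model("top");im=bot.capture("top")
print(rect(cm,mask(im,"blue"),(460,-173),44))
E
```

```text
t 9.75 tcp [384.5 131.6 137.5] [ 3.1411e+00 -1.0000e-04  2.0720e-01] cam [460. 147. 333.] [-0.044  0.002 -0.    -0.003 -0.002 -0.004]
red [459.9, 152.1, 129.2, 80.6, 0.231]
yellow [459.4, 150.3, 104.1, 54.7, 0.155]
[460.6, -172.1, 107.3, 59.0, 0.202]
```

Request:
carry_out([
  {"tx": 30, "ty": 7, "tz": -25, "rx": 0, "ry": 0, "rz": -0.026},
  {"tx": 30, "ty": 7, "tz": -25, "rx": 0, "ry": 0, "rz": -0.026},
  {"tx": 15, "ty": 4.5, "tz": -30, "rx": 0, "ry": 0, "rz": 0},
  {"tx": 0, "ty": 0, "tz": -25, "rx": 0, "ry": 0, "rz": 0},
  {"tx": 0, "ty": 0, "tz": -20, "rx": 0, "ry": 0, "rz": 0},
  {"tx": 0, "ty": 0, "tz": -20, "rx": 0, "ry": 0, "rz": 0},
  {"tx": 0, "ty": 0, "tz": -15, "rx": 0, "ry": 0, "rz": 0},
  {"tx": 0, "ty": 0, "tz": 0, "rx": 0, "ry": 0, "rz": 0},
  {"tx": 0, "ty": 0, "tz": 0, "rx": 0, "ry": 0, "rz": 0},
])

```text
time: 10.75
tool_pos: [460.1, 148.7, -22.4]
tcp_rot: [3.141, 0.0, 0.151]
contact_force: [0.3, -0.1, 0.0]
grip_width: 82.7
finger_force: 0.0
```

Request:
carry_out([
  {"tx": 0, "ty": 0, "tz": 0, "rx": 0, "ry": 0, "rz": 0},
  {"tx": 0, "ty": 0, "tz": 0, "rx": 0, "ry": 0, "rz": 0},
  {"tx": 0, "ty": 0, "tz": 0, "rx": 0, "ry": 0, "rz": 0},
  {"tx": 0, "ty": 0, "tz": 0, "rx": 0, "ry": 0, "rz": 0},
  {"tx": 0, "ty": 0, "tz": 0, "rx": 0, "ry": 0, "rz": 0},
  {"tx": 0, "ty": 0, "tz": 0, "rx": 0, "ry": 0, "rz": 0},
], gripper=1)

```text
time: 11.35
tool_pos: [459.9, 149.8, -22.2]
tcp_rot: [3.142, -0.001, 0.153]
contact_force: [-1.0, -0.1, 3.9]
grip_width: 53.6
finger_force: 30.0
```

Request:
carry_out([
  {"tx": 0, "ty": 0, "tz": 6, "rx": 0, "ry": 0, "rz": 0},
  {"tx": 0, "ty": 0, "tz": 16, "rx": 0, "ry": 0, "rz": 0},
  {"tx": 0, "ty": 0, "tz": 20, "rx": 0, "ry": 0, "rz": 0},
  {"tx": 1, "ty": -12, "tz": 8, "rx": 0, "ry": 0, "rz": -0.02},
  {"tx": 2, "ty": -26, "tz": 0, "rx": 0, "ry": 0, "rz": -0.06},
  {"tx": 2, "ty": -36, "tz": 0, "rx": 0, "ry": 0, "rz": -0.07},
  {"tx": 2, "ty": -38, "tz": 0, "rx": 0, "ry": 0, "rz": -0.07},
  {"tx": 1.7, "ty": -30, "tz": 0, "rx": 0, "ry": 0, "rz": -0.06},
  {"tx": 1, "ty": -15, "tz": 0, "rx": 0, "ry": 0, "rz": -0.043},
  {"tx": 0, "ty": -5, "tz": 0, "rx": 0, "ry": 0, "rz": 0},
  {"tx": 0, "ty": 0, "tz": 0, "rx": 0, "ry": 0, "rz": 0},
  {"tx": 0, "ty": 0, "tz": 0, "rx": 0, "ry": 0, "rz": 0},
])

```text
time: 12.55
tool_pos: [469.0, -11.8, 27.3]
tcp_rot: [-3.141, 0.001, -0.169]
contact_force: [-0.4, 1.4, -2.2]
grip_width: 53.9
finger_force: 30.0
```

Request:
carry_out([
  {"tx": 0, "ty": 0, "tz": -16, "rx": 0, "ry": 0, "rz": 0},
  {"tx": 0, "ty": 0, "tz": -17, "rx": 0, "ry": 0, "rz": 0},
  {"tx": 0, "ty": 0, "tz": -11, "rx": 0, "ry": 0, "rz": 0},
  {"tx": 0, "ty": 0, "tz": -3, "rx": 0, "ry": 0, "rz": 0},
  {"tx": 0, "ty": 0, "tz": 0, "rx": 0, "ry": 0, "rz": 0},
  {"tx": 0, "ty": 0, "tz": 0, "rx": 0, "ry": 0, "rz": 0},
])

```text
time: 13.15
tool_pos: [469.8, -12.2, -19.1]
tcp_rot: [3.141, -0.001, -0.17]
contact_force: [-0.4, 0.0, -0.6]
grip_width: 53.9
finger_force: 30.0
```

```bash
python3 w.py w5
```

```text
t 13.15 tcp [469.8 -12.2 -19.1] [ 3.1415e+00 -8.0000e-04 -1.6970e-01] cam [546. -25. 177.] [-0.004 -0.007 -0.002  0.    -0.002  0.   ]
```

Request:
carry_out([
  {"tx": 0, "ty": 0, "tz": -2, "rx": 0, "ry": 0, "rz": 0},
  {"tx": 0, "ty": 0, "tz": -1.3, "rx": 0, "ry": 0, "rz": 0},
  {"tx": 0, "ty": 0, "tz": 0, "rx": 0, "ry": 0, "rz": 0},
])

```text
time: 13.5
tool_pos: [469.8, -12.4, -22.2]
tcp_rot: [3.142, -0.001, -0.17]
contact_force: [-1.1, -0.3, 4.5]
grip_width: 53.7
finger_force: 30.0
```

Request:
carry_out([
  {"tx": 0, "ty": 0, "tz": 0, "rx": 0, "ry": 0, "rz": 0},
  {"tx": 0, "ty": 0, "tz": 0, "rx": 0, "ry": 0, "rz": 0},
  {"tx": 0, "ty": 0, "tz": 0, "rx": 0, "ry": 0, "rz": 0},
  {"tx": 0, "ty": 0, "tz": 0, "rx": 0, "ry": 0, "rz": 0},
  {"tx": 0, "ty": 0, "tz": 20, "rx": 0, "ry": 0, "rz": 0},
  {"tx": 0, "ty": 0, "tz": 35, "rx": 0, "ry": 0, "rz": 0},
  {"tx": 0, "ty": 0, "tz": 40, "rx": 0, "ry": 0, "rz": 0},
  {"tx": 10, "ty": 30, "tz": 25, "rx": 0, "ry": 0, "rz": 0.02},
  {"tx": 12, "ty": 32, "tz": 20, "rx": 0, "ry": 0, "rz": 0.02},
  {"tx": 12, "ty": 32, "tz": 20, "rx": 0, "ry": 0, "rz": 0.02},
  {"tx": 12, "ty": 34, "tz": 0, "rx": 0, "ry": 0, "rz": 0.02},
  {"tx": 12, "ty": 34, "tz": 0, "rx": 0, "ry": 0, "rz": 0.02},
], gripper=0.1)

```text
time: 14.7
tool_pos: [528.1, 151.1, 138.0]
tcp_rot: [-3.141, -0.002, -0.07]
contact_force: [0.3, -0.9, -0.9]
grip_width: 82.7
finger_force: 0.0
```

Request:
carry_out([
  {"tx": 12, "ty": 34, "tz": 0, "rx": 0, "ry": 0, "rz": 0.01},
  {"tx": 12, "ty": 34, "tz": 0, "rx": 0, "ry": 0, "rz": 0.01},
  {"tx": 12, "ty": 32, "tz": 0, "rx": 0, "ry": 0, "rz": 0},
  {"tx": 0, "ty": 0, "tz": 0, "rx": 0, "ry": 0, "rz": 0},
  {"tx": 0, "ty": 0, "tz": 0, "rx": 0, "ry": 0, "rz": 0},
])

```text
time: 15.2
tool_pos: [562.9, 250.0, 136.4]
tcp_rot: [3.141, 0.001, -0.049]
contact_force: [-0.7, -0.4, 0.1]
grip_width: 82.7
finger_force: 0.0
```

```bash
python3 w.py w6 blue,643,247,8 red,642,247,44
python3 - <<'E'
from h import *
cm=bot.camera_model("top");im=bot.capture("top")
print(rect(cm,mask(im,"red"),(460,151),8),rect(cm,mask(im,"yellow"),(469,-12),8))
E
```

```text
t 15.2 tcp [562.9 250.  136.4] [ 3.1407e+00  1.2000e-03 -4.8800e-02] cam [640. 246. 332.] [-0.029 -0.019  0.023 -0.003 -0.001 -0.002]
blue [643.8, 249.2, 130.7, 81.0, -0.005]
red [642.3, 251.4, 103.6, 53.5, -0.099]
[459.6, 151.4, 131.6, 80.6, 0.235] [469.5, -12.2, 132.8, 83.1, -0.166]
```

View pics/w6.png

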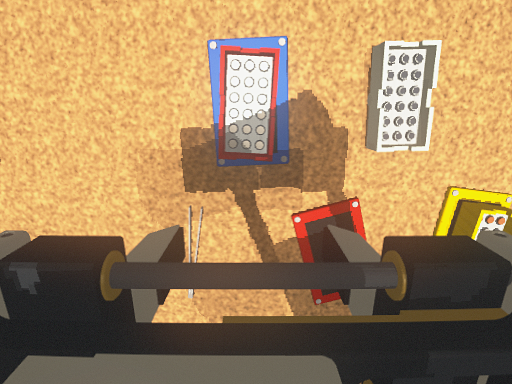

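The view shows the red tray on the blue dock around (248,102), with the red dock now empty, and every size fits.

Request:
carry_out([
  {"tx": 32, "ty": 0.5, "tz": -25, "rx": 0, "ry": 0, "rz": -0.025},
  {"tx": 32, "ty": 0.5, "tz": -25, "rx": 0, "ry": 0, "rz": -0.025},
  {"tx": 15.2, "ty": 0.4, "tz": -30, "rx": 0, "ry": 0, "rz": 0},
  {"tx": 0, "ty": 0, "tz": -25, "rx": 0, "ry": 0, "rz": 0},
  {"tx": 0, "ty": 0, "tz": -20, "rx": 0, "ry": 0, "rz": 0},
  {"tx": 0, "ty": 0, "tz": -20, "rx": 0, "ry": 0, "rz": 0},
  {"tx": 0, "ty": 0, "tz": -14, "rx": 0, "ry": 0, "rz": 0},
  {"tx": 0, "ty": 0, "tz": 0, "rx": 0, "ry": 0, "rz": 0},
  {"tx": 0, "ty": 0, "tz": 0, "rx": 0, "ry": 0, "rz": 0},
])

```text
time: 16.2
tool_pos: [643.0, 250.6, -21.2]
tcp_rot: [-3.142, -0.001, -0.101]
contact_force: [0.7, -0.6, 1.2]
grip_width: 83.0
finger_force: 0.0
```

Request:
carry_out([
  {"tx": 0, "ty": 0, "tz": 0, "rx": 0, "ry": 0, "rz": 0},
  {"tx": 0, "ty": 0, "tz": 0, "rx": 0, "ry": 0, "rz": 0},
  {"tx": 0, "ty": 0, "tz": 0, "rx": 0, "ry": 0, "rz": 0},
  {"tx": 0, "ty": 0, "tz": 0, "rx": 0, "ry": 0, "rz": 0},
  {"tx": 0, "ty": 0, "tz": 0, "rx": 0, "ry": 0, "rz": 0},
  {"tx": 0, "ty": 0, "tz": 0, "rx": 0, "ry": 0, "rz": 0},
], gripper=1)

```text
time: 16.8
tool_pos: [642.8, 251.2, -21.4]
tcp_rot: [-3.141, -0.001, -0.1]
contact_force: [-0.1, 0.8, 1.9]
grip_width: 53.3
finger_force: 30.0
```

```bash
python3 w.py w7
```

```text
t 16.8 tcp [642.8 251.2 -21.4] [-3.1414e+00 -5.0000e-04 -1.0020e-01] cam [719. 243. 175.] [ 0.001 -0.001  0.    -0.     0.001  0.001]
```

Request:
carry_out([
  {"tx": 0, "ty": 0, "tz": 6, "rx": 0, "ry": 0, "rz": 0},
  {"tx": 0, "ty": 0, "tz": 16, "rx": 0, "ry": 0, "rz": 0},
  {"tx": 0, "ty": 0, "tz": 20, "rx": 0, "ry": 0, "rz": 0},
  {"tx": -12, "ty": -6, "tz": 8, "rx": 0, "ry": 0, "rz": 0.02},
  {"tx": -26, "ty": -14, "tz": 0, "rx": 0, "ry": 0, "rz": 0.05},
  {"tx": -35, "ty": -19, "tz": 0, "rx": 0, "ry": 0, "rz": 0.06},
  {"tx": -36, "ty": -20, "tz": 0, "rx": 0, "ry": 0, "rz": 0.07},
  {"tx": -33, "ty": -18, "tz": 0, "rx": 0, "ry": 0, "rz": 0.07},
  {"tx": -25, "ty": -14, "tz": 0, "rx": 0, "ry": 0, "rz": 0.063},
  {"tx": -12, "ty": -6, "tz": 0, "rx": 0, "ry": 0, "rz": 0},
  {"tx": -3.5, "ty": -2.3, "tz": 0, "rx": 0, "ry": 0, "rz": 0},
  {"tx": 0, "ty": 0, "tz": 0, "rx": 0, "ry": 0, "rz": 0},
])

```text
time: 18.05
tool_pos: [460.9, 151.8, 29.1]
tcp_rot: [3.141, -0.002, 0.232]
contact_force: [1.1, -1.0, -1.2]
grip_width: 53.9
finger_force: 30.0
```

Request:
carry_out([
  {"tx": 0, "ty": 0, "tz": -16, "rx": 0, "ry": 0, "rz": 0},
  {"tx": 0, "ty": 0, "tz": -17, "rx": 0, "ry": 0, "rz": 0},
  {"tx": 0, "ty": 0, "tz": -11, "rx": 0, "ry": 0, "rz": 0},
  {"tx": 0, "ty": 0, "tz": -3, "rx": 0, "ry": 0, "rz": 0},
  {"tx": 0, "ty": 0, "tz": 0, "rx": 0, "ry": 0, "rz": 0},
  {"tx": 0, "ty": 0, "tz": 0, "rx": 0, "ry": 0, "rz": 0},
])

```text
time: 18.65
tool_pos: [460.8, 152.0, -18.4]
tcp_rot: [3.141, -0.001, 0.233]
contact_force: [-0.6, 0.5, -1.8]
grip_width: 53.8
finger_force: 30.0
```

```bash
python3 w.py w8
```

```text
t 18.65 tcp [460.8 152.  -18.4] [ 3.1414e+00 -9.0000e-04  2.3290e-01] cam [536. 169. 178.] [-0.    -0.009  0.003 -0.002 -0.003 -0.   ]
```

Request:
carry_out([
  {"tx": -0.5, "ty": 0, "tz": -2, "rx": 0, "ry": 0, "rz": 0},
  {"tx": 0, "ty": 0, "tz": -1.2, "rx": 0, "ry": 0, "rz": 0},
  {"tx": 0, "ty": 0, "tz": 0, "rx": 0, "ry": 0, "rz": 0},
])

```text
time: 19.0
tool_pos: [459.9, 151.9, -21.5]
tcp_rot: [3.141, -0.001, 0.233]
contact_force: [0.2, -0.4, 3.5]
grip_width: 53.9
finger_force: 30.0
```

Request:
carry_out([
  {"tx": 0, "ty": 0, "tz": 0, "rx": 0, "ry": 0, "rz": 0},
  {"tx": 0, "ty": 0, "tz": 0, "rx": 0, "ry": 0, "rz": 0},
  {"tx": 0, "ty": 0, "tz": 0, "rx": 0, "ry": 0, "rz": 0},
  {"tx": 0, "ty": 0, "tz": 0, "rx": 0, "ry": 0, "rz": 0},
  {"tx": 0, "ty": 0, "tz": 20, "rx": 0, "ry": 0, "rz": 0},
  {"tx": 0, "ty": 0, "tz": 35, "rx": 0, "ry": 0, "rz": 0},
  {"tx": 0, "ty": 0, "tz": 40, "rx": 0, "ry": 0, "rz": 0},
  {"tx": 0, "ty": -35, "tz": 15, "rx": 0, "ry": 0, "rz": 0},
  {"tx": 0, "ty": -40, "tz": 0, "rx": 0, "ry": 0, "rz": 0},
  {"tx": 0, "ty": -40, "tz": 0, "rx": 0, "ry": 0, "rz": 0},
  {"tx": 0, "ty": -40, "tz": 0, "rx": 0, "ry": 0, "rz": 0},
  {"tx": 0, "ty": -40, "tz": 0, "rx": 0, "ry": 0, "rz": 0},
], gripper=0.1)

```text
time: 20.2
tool_pos: [459.4, -44.7, 88.1]
tcp_rot: [3.141, -0.0, 0.233]
contact_force: [0.7, -0.4, -0.3]
grip_width: 82.6
finger_force: 0.0
```

Request:
carry_out([
  {"tx": 0, "ty": -40, "tz": 0, "rx": 0, "ry": 0, "rz": -0.01},
  {"tx": 0, "ty": -40, "tz": 0, "rx": 0, "ry": 0, "rz": -0.01},
  {"tx": 0, "ty": -35, "tz": 0, "rx": 0, "ry": 0, "rz": -0.008},
  {"tx": 0, "ty": -15, "tz": 0, "rx": 0, "ry": 0, "rz": 0},
  {"tx": 0, "ty": 0, "tz": 0, "rx": 0, "ry": 0, "rz": 0},
  {"tx": 0, "ty": 0, "tz": 0, "rx": 0, "ry": 0, "rz": 0},
])

```text
time: 20.8
tool_pos: [459.3, -172.2, 87.7]
tcp_rot: [-3.141, 0.001, 0.205]
contact_force: [-0.4, -0.4, 0.5]
grip_width: 82.6
finger_force: 0.0
```

```bash
python3 w.py w9
python3 - <<'E'
from h import *
cm=bot.camera_model("top");im=bot.capture("top")
print(rect(cm,mask(im,"red"),(460,151),8))
E
```

```text
t 20.8 tcp [ 459.3 -172.2   87.7] [-3.1406e+00  6.0000e-04  2.0460e-01] cam [ 535. -157.  284.] [ 0.024 -0.007  0.01  -0.    -0.001 -0.   ]
[460.2, 151.5, 129.8, 80.6, 0.234]
```

Request:
carry_out([
  {"tx": 0.5, "ty": -0.8, "tz": -25, "rx": 0, "ry": 0, "rz": 0},
  {"tx": 0, "ty": 0, "tz": -30, "rx": 0, "ry": 0, "rz": 0},
  {"tx": 0, "ty": 0, "tz": -25, "rx": 0, "ry": 0, "rz": 0},
  {"tx": 0, "ty": 0, "tz": -18, "rx": 0, "ry": 0, "rz": 0},
  {"tx": 0, "ty": 0, "tz": -12, "rx": 0, "ry": 0, "rz": 0},
  {"tx": 0, "ty": 0, "tz": 0, "rx": 0, "ry": 0, "rz": 0},
])

```text
time: 21.5
tool_pos: [459.3, -172.6, -23.2]
tcp_rot: [-3.14, 0.002, 0.206]
contact_force: [-0.3, -0.6, 0.1]
grip_width: 82.9
finger_force: 0.0
```

Request:
carry_out([
  {"tx": 0, "ty": 0, "tz": 0, "rx": 0, "ry": 0, "rz": 0},
  {"tx": 0, "ty": 0, "tz": 0, "rx": 0, "ry": 0, "rz": 0},
  {"tx": 0, "ty": 0, "tz": 0, "rx": 0, "ry": 0, "rz": 0},
  {"tx": 0, "ty": 0, "tz": 0, "rx": 0, "ry": 0, "rz": 0},
  {"tx": 0, "ty": 0, "tz": 0, "rx": 0, "ry": 0, "rz": 0},
  {"tx": 0, "ty": 0, "tz": 0, "rx": 0, "ry": 0, "rz": 0},
], gripper=1)

```text
time: 22.1
tool_pos: [460.5, -174.2, -21.5]
tcp_rot: [3.141, -0.001, 0.205]
contact_force: [-0.3, 1.0, 6.0]
grip_width: 53.5
finger_force: 30.0
```

```bash
python3 w.py w10
```

```text
t 22.1 tcp [ 460.5 -174.2  -21.5] [ 3.1408e+00 -8.0000e-04  2.0470e-01] cam [ 536. -159.  174.] [ 0.002 -0.     0.001  0.002  0.002  0.001]
```

Request:
carry_out([
  {"tx": 0, "ty": 0, "tz": 6, "rx": 0, "ry": 0, "rz": 0},
  {"tx": 0, "ty": 0, "tz": 16, "rx": 0, "ry": 0, "rz": 0},
  {"tx": 0, "ty": 0, "tz": 24, "rx": 0, "ry": 0, "rz": 0},
  {"tx": 4, "ty": 9, "tz": 24, "rx": 0, "ry": 0, "rz": 0},
  {"tx": 10, "ty": 23, "tz": 0, "rx": 0, "ry": 0, "rz": 0},
  {"tx": 15, "ty": 35, "tz": 0, "rx": 0, "ry": 0, "rz": -0.03},
  {"tx": 17, "ty": 39, "tz": 0, "rx": 0, "ry": 0, "rz": -0.03},
  {"tx": 17, "ty": 39, "tz": 0, "rx": 0, "ry": 0, "rz": -0.03},
  {"tx": 17, "ty": 39, "tz": 0, "rx": 0, "ry": 0, "rz": -0.03},
  {"tx": 17, "ty": 39, "tz": 0, "rx": 0, "ry": 0, "rz": -0.03},
  {"tx": 17, "ty": 39, "tz": 0, "rx": 0, "ry": 0, "rz": -0.03},
  {"tx": 17, "ty": 39, "tz": 0, "rx": 0, "ry": 0, "rz": -0.03},
])

```text
time: 23.35
tool_pos: [591.1, 128.7, 47.8]
tcp_rot: [3.141, 0.001, -0.006]
contact_force: [1.3, 0.3, -1.1]
grip_width: 54.0
finger_force: 30.0
```

Request:
carry_out([
  {"tx": 17, "ty": 39, "tz": 0, "rx": 0, "ry": 0, "rz": 0},
  {"tx": 15, "ty": 35, "tz": 0, "rx": 0, "ry": 0, "rz": 0},
  {"tx": 13, "ty": 30, "tz": 0, "rx": 0, "ry": 0, "rz": 0},
  {"tx": 8, "ty": 18, "tz": 0, "rx": 0, "ry": 0, "rz": 0},
  {"tx": 0, "ty": 0, "tz": 0, "rx": 0, "ry": 0, "rz": 0},
  {"tx": 0, "ty": 0, "tz": 0, "rx": 0, "ry": 0, "rz": 0},
])

```text
time: 23.95
tool_pos: [643.3, 248.9, 47.1]
tcp_rot: [3.141, 0.002, -0.004]
contact_force: [0.2, -0.3, -1.7]
grip_width: 54.0
finger_force: 30.0
```

Request:
carry_out([
  {"tx": 0.8, "ty": 0.2, "tz": -16, "rx": 0, "ry": 0, "rz": 0},
  {"tx": 0, "ty": 0, "tz": -22, "rx": 0, "ry": 0, "rz": 0},
  {"tx": 0, "ty": 0, "tz": -16, "rx": 0, "ry": 0, "rz": 0},
  {"tx": 0, "ty": 0, "tz": -9, "rx": 0, "ry": 0, "rz": 0},
  {"tx": 0, "ty": 0, "tz": -3, "rx": 0, "ry": 0, "rz": 0},
  {"tx": 0, "ty": 0, "tz": 0, "rx": 0, "ry": 0, "rz": 0},
  {"tx": 0, "ty": 0, "tz": 0, "rx": 0, "ry": 0, "rz": 0},
])

```text
time: 24.65
tool_pos: [645.6, 249.3, -17.2]
tcp_rot: [-3.141, -0.002, -0.005]
contact_force: [0.2, 0.6, -1.4]
grip_width: 54.2
finger_force: 30.0
```

```bash
python3 w.py w11
```

```text
t 24.65 tcp [645.6 249.3 -17.2] [-3.1413e+00 -1.5000e-03 -5.3000e-03] cam [722. 249. 179.] [ 0.004 -0.005 -0.003  0.002  0.002  0.002]
```

Request:
carry_out([
  {"tx": -1, "ty": 0, "tz": -2, "rx": 0, "ry": 0, "rz": 0},
  {"tx": 0, "ty": 0, "tz": -1.5, "rx": 0, "ry": 0, "rz": 0},
  {"tx": 0, "ty": 0, "tz": -1, "rx": 0, "ry": 0, "rz": 0},
  {"tx": 0, "ty": 0, "tz": 0, "rx": 0, "ry": 0, "rz": 0},
])

```text
time: 25.1
tool_pos: [644.0, 249.4, -21.4]
tcp_rot: [-3.142, -0.001, -0.005]
contact_force: [-2.9, -0.5, 5.8]
grip_width: 53.5
finger_force: 30.0
```

Request:
carry_out([
  {"tx": 0, "ty": 0, "tz": 0, "rx": 0, "ry": 0, "rz": 0},
  {"tx": 0, "ty": 0, "tz": 0, "rx": 0, "ry": 0, "rz": 0},
  {"tx": 0, "ty": 0, "tz": 0, "rx": 0, "ry": 0, "rz": 0},
  {"tx": 0, "ty": 0, "tz": 0, "rx": 0, "ry": 0, "rz": 0},
  {"tx": 0, "ty": 0, "tz": 20, "rx": 0, "ry": 0, "rz": 0},
  {"tx": 0, "ty": 0, "tz": 35, "rx": 0, "ry": 0, "rz": 0},
  {"tx": 0, "ty": 0, "tz": 35, "rx": 0, "ry": 0, "rz": 0},
  {"tx": -25, "ty": 0, "tz": 25, "rx": 0, "ry": 0, "rz": 0},
  {"tx": -30, "ty": 0, "tz": 25, "rx": 0, "ry": 0, "rz": 0},
  {"tx": -23, "ty": 0, "tz": 20, "rx": 0, "ry": 0, "rz": 0},
  {"tx": 0, "ty": 0, "tz": 0, "rx": 0, "ry": 0, "rz": 0},
  {"tx": 0, "ty": 0, "tz": 0, "rx": 0, "ry": 0, "rz": 0},
], gripper=0.1)

```text
time: 26.3
tool_pos: [566.3, 249.4, 138.0]
tcp_rot: [-3.141, -0.002, -0.005]
contact_force: [-1.2, -0.4, -0.5]
grip_width: 82.5
finger_force: 0.0
```

```bash
python3 w.py w12 blue,643,248,8
python3 - <<'E'
from h import *
cm=bot.camera_model("wrist");im=bot.capture("wrist")
# tray outline by dark-blue interior: print rows along centre lines for inspection
cv2.imwrite("pics/w12c.png",cv2.resize(im[0:220,160:360],None,fx=2.6,fy=2.6,interpolation=2)[:,:,::-1])
E
```

```text
t 26.3 tcp [566.3 249.4 138. ] [-3.1414e+00 -1.5000e-03 -4.8000e-03] cam [643. 249. 334.] [-0.012  0.043 -0.003  0.    -0.002  0.001]
blue [643.9, 249.1, 130.2, 81.2, -0.006]
```

View pics/w12c.png

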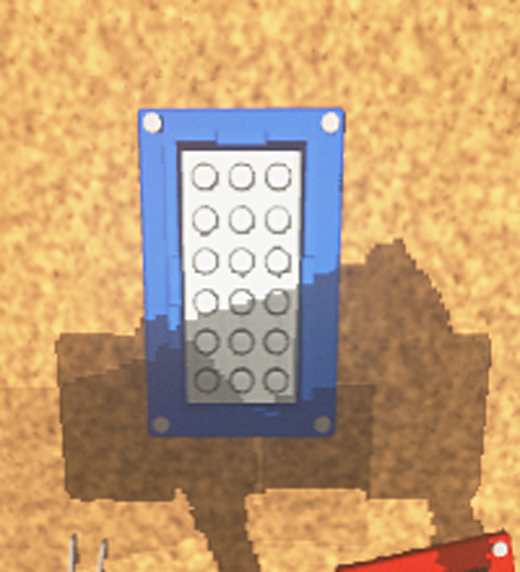

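The blue tray sits centred on the blue dock: dock corners at roughly (140..344, 110) and (150..336, 436), white insert in the middle. I'll quantify that with the insert rectangle, then go to the white tray.

```bash
python3 - <<'E'
from h import *
cm=bot.camera_model("wrist");im=cv2.cvtColor(cv2.imread("pics/w12.png"),cv2.COLOR_BGR2RGB)
h=cv2.cvtColor(im,cv2.COLOR_RGB2HSV);m=(h[...,1]<45)&(h[...,2]>80)
print(rect(cm,m,(643.5,249),30,58))
E
```

```text
[644.6, 248.7, 95.3, 46.4, -0.006]
```

Request:
carry_out([
  {"tx": 0, "ty": -25, "tz": 0, "rx": 0, "ry": 0, "rz": 0},
  {"tx": 0, "ty": -40, "tz": 0, "rx": 0, "ry": 0, "rz": 0},
  {"tx": 0, "ty": -40, "tz": 0, "rx": 0, "ry": 0, "rz": 0},
  {"tx": 0, "ty": -35, "tz": 0, "rx": 0, "ry": 0, "rz": 0},
  {"tx": 0, "ty": -15, "tz": 0, "rx": 0, "ry": 0, "rz": 0},
  {"tx": 0, "ty": 0, "tz": 0, "rx": 0, "ry": 0, "rz": 0},
  {"tx": 0, "ty": 0, "tz": 0, "rx": 0, "ry": 0, "rz": 0},
])

```text
time: 27.1
tool_pos: [566.1, 94.9, 136.8]
tcp_rot: [-3.141, 0.001, -0.006]
contact_force: [-1.0, 0.4, -0.6]
grip_width: 82.4
finger_force: 0.0
```

```bash
python3 w.py w13 white,642,93,36; python3 - <<'E'
from h import *
im=bot.capture("wrist");m=mask(im,"white").astype(np.uint8)
cv2.imwrite("pics/w13c.png",cv2.resize(np.hstack([im[0:220,160:360],cv2.merge([m*255]*3)[0:220,160:360]]),None,fx=2,fy=2)[:,:,::-1])
E
```

```text
t 27.1 tcp [566.1  94.9 136.8] [-3.141e+00  9.000e-04 -5.700e-03] cam [643.  94. 333.] [ 0.024 -0.006 -0.001 -0.001  0.002 -0.001]
white [643.1, 93.6, 103.3, 54.8, -0.006]
```

View pics/w13c.png

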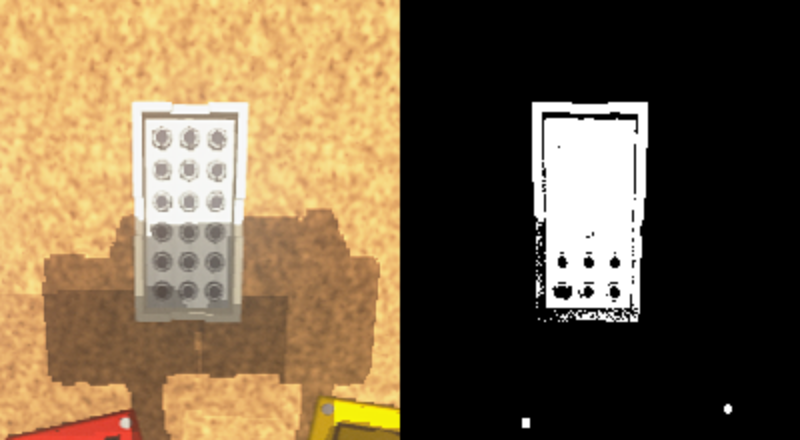

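The blue tray is within 1 mm of its dock centre. The white tray is fully masked at crop (190,210), with rim size 103x55.

Request:
carry_out([
  {"tx": 31, "ty": -0.5, "tz": -25, "rx": 0, "ry": 0, "rz": 0},
  {"tx": 31, "ty": -0.5, "tz": -25, "rx": 0, "ry": 0, "rz": 0},
  {"tx": 15, "ty": 0, "tz": -30, "rx": 0, "ry": 0, "rz": 0},
  {"tx": 0, "ty": 0, "tz": -26, "rx": 0, "ry": 0, "rz": 0},
  {"tx": 0, "ty": 0, "tz": -24, "rx": 0, "ry": 0, "rz": 0},
  {"tx": 0, "ty": 0, "tz": -20, "rx": 0, "ry": 0, "rz": 0},
  {"tx": 0, "ty": 0, "tz": -16, "rx": 0, "ry": 0, "rz": 0},
  {"tx": 0, "ty": 0, "tz": 0, "rx": 0, "ry": 0, "rz": 0},
  {"tx": 0, "ty": 0, "tz": 0, "rx": 0, "ry": 0, "rz": 0},
])

```text
time: 28.1
tool_pos: [643.2, 93.9, -28.2]
tcp_rot: [3.142, -0.0, -0.004]
contact_force: [0.1, -0.2, -0.2]
grip_width: 82.3
finger_force: 0.0
```

Request:
carry_out([
  {"tx": 0, "ty": 0, "tz": 0, "rx": 0, "ry": 0, "rz": 0},
  {"tx": 0, "ty": 0, "tz": 0, "rx": 0, "ry": 0, "rz": 0},
  {"tx": 0, "ty": 0, "tz": 0, "rx": 0, "ry": 0, "rz": 0},
  {"tx": 0, "ty": 0, "tz": 0, "rx": 0, "ry": 0, "rz": 0},
  {"tx": 0, "ty": 0, "tz": 0, "rx": 0, "ry": 0, "rz": 0},
  {"tx": 0, "ty": 0, "tz": 0, "rx": 0, "ry": 0, "rz": 0},
], gripper=1)

```text
time: 28.7
tool_pos: [643.2, 93.2, -28.0]
tcp_rot: [3.142, -0.001, -0.005]
contact_force: [-0.4, -0.3, 2.7]
grip_width: 53.7
finger_force: 30.0
```

```bash
python3 w.py w14
```

```text
t 28.7 tcp [643.2  93.2 -28. ] [ 3.1416e+00 -7.0000e-04 -5.2000e-03] cam [720.  93. 168.] [ 0.001  0.002 -0.003  0.     0.001 -0.   ]
```

Request:
carry_out([
  {"tx": 0, "ty": 0, "tz": 6, "rx": 0, "ry": 0, "rz": 0},
  {"tx": 0, "ty": 0, "tz": 16, "rx": 0, "ry": 0, "rz": 0},
  {"tx": 0, "ty": 0, "tz": 26, "rx": 0, "ry": 0, "rz": 0},
  {"tx": 0, "ty": 0, "tz": 32, "rx": 0, "ry": 0, "rz": 0},
  {"tx": -10, "ty": -4, "tz": 34, "rx": 0, "ry": 0, "rz": 0},
  {"tx": -22, "ty": -8, "tz": 30, "rx": 0, "ry": 0, "rz": -0.02},
  {"tx": -34, "ty": -12, "tz": 16, "rx": 0, "ry": 0, "rz": -0.03},
  {"tx": -38, "ty": -14, "tz": 6, "rx": 0, "ry": 0, "rz": -0.03},
  {"tx": -38, "ty": -14, "tz": 0, "rx": 0, "ry": 0, "rz": -0.03},
  {"tx": -38, "ty": -14, "tz": 0, "rx": 0, "ry": 0, "rz": -0.03},
  {"tx": -32, "ty": -12, "tz": 0, "rx": 0, "ry": 0, "rz": -0.025},
  {"tx": -22, "ty": -8, "tz": 0, "rx": 0, "ry": 0, "rz": 0},
])

```text
time: 29.95
tool_pos: [406.3, 6.8, 137.4]
tcp_rot: [3.141, 0.001, -0.171]
contact_force: [1.0, -0.7, -1.6]
grip_width: 53.8
finger_force: 30.0
```

Request:
carry_out([
  {"tx": -12, "ty": -4, "tz": 0, "rx": 0, "ry": 0, "rz": 0},
  {"tx": -4, "ty": -2, "tz": 0, "rx": 0, "ry": 0, "rz": 0},
  {"tx": 0, "ty": 0, "tz": 0, "rx": 0, "ry": 0, "rz": 0},
  {"tx": 0, "ty": 0, "tz": 0, "rx": 0, "ry": 0, "rz": 0},
  {"tx": 0, "ty": 0, "tz": 0, "rx": 0, "ry": 0, "rz": 0},
])

```text
time: 30.45
tool_pos: [393.7, 1.4, 137.3]
tcp_rot: [3.142, -0.0, -0.17]
contact_force: [-0.2, -0.1, -2.2]
grip_width: 54.0
finger_force: 30.0
```

```bash
python3 w.py w15 yellow,469,-12,8; python3 - <<'E'
from h import *
cm=bot.camera_model("wrist");im=cv2.cvtColor(cv2.imread("pics/w15.png"),cv2.COLOR_BGR2RGB)
h=cv2.cvtColor(im,cv2.COLOR_RGB2HSV);m=(h[...,1]<45)&(h[...,2]>80)
print(rect(cm,m,(469,-12),30,58))
c=np.array([469.1,-12.1]);a=-.17;ov=im.copy()
for L,W,z in((132,82,8),(104,54,44),(96,46,30)):
    e=np.array([[np.cos(a),-np.sin(a)],[np.sin(a),np.cos(a)]])
    P=[np.r_[c+e@np.array([sx*L/2,sy*W/2]),z] for sx,sy in((1,1),(1,-1),(-1,-1),(-1,1))]
    cv2.polylines(ov,[proj(cm,P).round().astype(int)],True,(255,0,255),1)
cv2.imwrite("pics/w15c.png",cv2.resize(np.hstack([im[0:240,150:360],ov[0:240,150:360]]),None,fx=1.9,fy=1.9)[:,:,::-1])
E
```

```text
t 30.45 tcp [393.7   1.4 137.3] [ 3.1416e+00 -1.0000e-04 -1.6970e-01] cam [470. -12. 333.] [ 0.001 -0.002  0.005 -0.     0.002 -0.002]
yellow [476.7, -13.4, 116.1, 81.9, -0.17]
[469.0, -12.4, 92.1, 43.7, -0.171]
```

View pics/w15c.png

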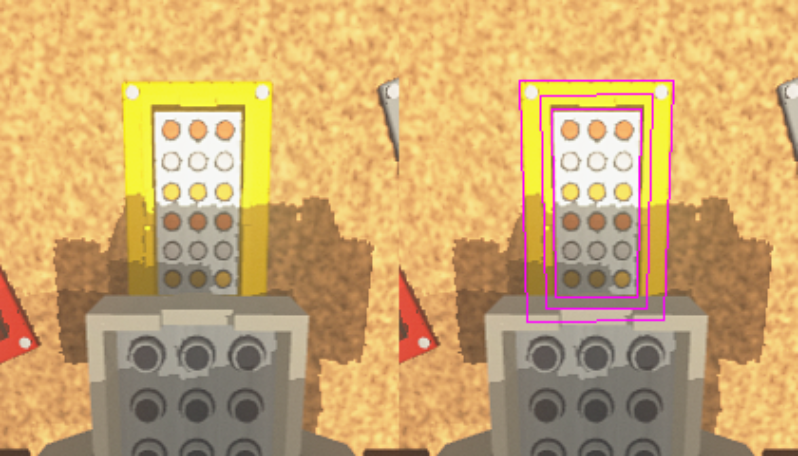

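The yellow tray sits squarely on its dock: the overlay matches, insert centre (469.0,-12.4). Moving the white tray over it.

Request:
carry_out([
  {"tx": 12, "ty": -2, "tz": 0, "rx": 0, "ry": 0, "rz": 0},
  {"tx": 24, "ty": -4.4, "tz": 0, "rx": 0, "ry": 0, "rz": 0},
  {"tx": 24, "ty": -4.4, "tz": -15, "rx": 0, "ry": 0, "rz": 0},
  {"tx": 12, "ty": -2.4, "tz": -25, "rx": 0, "ry": 0, "rz": 0},
  {"tx": 3.5, "ty": -0.5, "tz": -30, "rx": 0, "ry": 0, "rz": 0},
  {"tx": 0, "ty": 0, "tz": -25, "rx": 0, "ry": 0, "rz": 0},
  {"tx": 0, "ty": 0, "tz": -14, "rx": 0, "ry": 0, "rz": 0},
  {"tx": 0, "ty": 0, "tz": -4, "rx": 0, "ry": 0, "rz": 0},
  {"tx": 0, "ty": 0, "tz": 0, "rx": 0, "ry": 0, "rz": 0},
  {"tx": 0, "ty": 0, "tz": 0, "rx": 0, "ry": 0, "rz": 0},
  {"tx": 0, "ty": 0, "tz": 0, "rx": 0, "ry": 0, "rz": 0},
])

```text
time: 31.6
tool_pos: [469.3, -12.6, 25.3]
tcp_rot: [3.141, -0.002, -0.17]
contact_force: [-0.4, -0.3, -1.3]
grip_width: 53.8
finger_force: 30.0
```

```bash
python3 w.py w16
```

```text
t 31.6 tcp [469.3 -12.6  25.3] [ 3.1415e+00 -2.0000e-03 -1.7020e-01] cam [545. -26. 221.] [ 0.    -0.004  0.007  0.    -0.    -0.002]
```

Request:
carry_out([
  {"tx": 0, "ty": 0, "tz": -4, "rx": 0, "ry": 0, "rz": 0},
  {"tx": 0, "ty": 0.2, "tz": -4, "rx": 0, "ry": 0, "rz": 0},
  {"tx": 0, "ty": 0, "tz": -2, "rx": 0, "ry": 0, "rz": 0},
  {"tx": 0, "ty": 0, "tz": -1.5, "rx": 0, "ry": 0, "rz": 0},
  {"tx": 0, "ty": 0, "tz": 0, "rx": 0, "ry": 0, "rz": 0},
  {"tx": 0, "ty": 0, "tz": 0, "rx": 0, "ry": 0, "rz": 0},
])

```text
time: 32.25
tool_pos: [468.4, -12.3, 12.9]
tcp_rot: [3.141, 0.0, -0.17]
contact_force: [-0.3, 0.7, -1.7]
grip_width: 53.8
finger_force: 30.0
```

Request:
carry_out([
  {"tx": 0, "ty": 0, "tz": -1.5, "rx": 0, "ry": 0, "rz": 0},
  {"tx": 0, "ty": 0, "tz": -1.2, "rx": 0, "ry": 0, "rz": 0},
  {"tx": 0, "ty": 0, "tz": 0, "rx": 0, "ry": 0, "rz": 0},
  {"tx": 0, "ty": 0, "tz": 0, "rx": 0, "ry": 0, "rz": 0},
])

```text
time: 32.65
tool_pos: [468.4, -12.3, 10.2]
tcp_rot: [3.142, 0.0, -0.17]
contact_force: [-0.6, -1.5, -1.6]
grip_width: 53.9
finger_force: 30.0
```

Request:
carry_out([
  {"tx": 0, "ty": 0, "tz": -0.8, "rx": 0, "ry": 0, "rz": 0},
  {"tx": 0, "ty": 0, "tz": 0, "rx": 0, "ry": 0, "rz": 0},
  {"tx": 0, "ty": 0, "tz": 0, "rx": 0, "ry": 0, "rz": 0},
])

```text
time: 32.95
tool_pos: [468.6, -12.3, 9.9]
tcp_rot: [3.141, -0.001, -0.17]
contact_force: [-2.3, 1.1, 5.4]
grip_width: 53.8
finger_force: 30.0
```

Seated: contact at the expected height. Releasing and lifting clear.

Request:
carry_out([
  {"tx": 0, "ty": 0, "tz": 0, "rx": 0, "ry": 0, "rz": 0},
  {"tx": 0, "ty": 0, "tz": 0, "rx": 0, "ry": 0, "rz": 0},
  {"tx": 0, "ty": 0, "tz": 0, "rx": 0, "ry": 0, "rz": 0},
  {"tx": 0, "ty": 0, "tz": 0, "rx": 0, "ry": 0, "rz": 0},
  {"tx": 0, "ty": 0, "tz": 20, "rx": 0, "ry": 0, "rz": 0},
  {"tx": 0, "ty": 0, "tz": 35, "rx": 0, "ry": 0, "rz": 0},
  {"tx": 0, "ty": 0, "tz": 40, "rx": 0, "ry": 0, "rz": 0},
  {"tx": -10, "ty": -30, "tz": 40, "rx": 0, "ry": 0, "rz": 0},
  {"tx": -15, "ty": -40, "tz": 20, "rx": 0, "ry": 0, "rz": 0},
  {"tx": -15, "ty": -40, "tz": 0, "rx": 0, "ry": 0, "rz": 0},
  {"tx": -15, "ty": -40, "tz": 0, "rx": 0, "ry": 0, "rz": 0},
  {"tx": -15, "ty": -40, "tz": 0, "rx": 0, "ry": 0, "rz": 0},
], gripper=0.1)

```text
time: 34.15
tool_pos: [397.9, -203.1, 164.0]
tcp_rot: [3.141, -0.001, -0.17]
contact_force: [0.5, -0.3, 0.4]
grip_width: 82.8
finger_force: 0.0
```

Request:
carry_out([
  {"tx": -5, "ty": -40, "tz": 0, "rx": 0, "ry": 0, "rz": 0},
  {"tx": -5, "ty": -40, "tz": 0, "rx": 0, "ry": 0, "rz": 0},
  {"tx": 0, "ty": -40, "tz": 0, "rx": 0, "ry": 0, "rz": 0},
  {"tx": 0, "ty": 0, "tz": 0, "rx": 0, "ry": 0, "rz": 0},
  {"tx": 0, "ty": 0, "tz": 0, "rx": 0, "ry": 0, "rz": 0},
])

```text
time: 34.65
tool_pos: [388.1, -322.0, 163.1]
tcp_rot: [-3.141, 0.001, -0.172]
contact_force: [-0.3, 0.9, 0.2]
grip_width: 82.9
finger_force: 0.0
```

```bash
python3 - <<'E'
from h import *
cm=bot.camera_model("top");im=bot.capture("top");s=bot.capture("scene")
for c,P,z in(("white",(469,-12),74),("yellow",(469,-12),8),("blue",(643,249),8),("red",(460,152),8)): print(c,rect(cm,mask(im,c),P,z,82 if c!="white" else 60))
h=cv2.cvtColor(im,cv2.COLOR_RGB2HSV);m=(h[...,1]<60)&(h[...,2]>100)
print("red insert",rect(cm,m,(460,152),30,58),"blue insert",rect(cm,m,(644,249),30,58))
for n,p in dict(jar=(649,-66,60),weight=(643,-228,60)).items(): print(n,proj(cm,[p]).round(1))
a=cv2.resize(im[110:290,90:390],None,fx=1.33,fy=1.33,interpolation=2);b=cv2.resize(s[110:310,120:400],(400,286),interpolation=2)
a=cv2.resize(a,(400,286)) ;cv2.imwrite("pics/fin.png",np.hstack([a,b])[:,:,::-1])
E
```

```text
white [468.8, -14.0, 104.5, 58.5, -0.17]
yellow [475.8, -13.2, 120.4, 83.5, -0.164]
blue [643.7, 248.0, 129.4, 81.6, -0.006]
red [460.2, 151.3, 129.9, 80.6, 0.231]
red insert [459.4, 151.7, 95.3, 44.1, 0.218] blue insert [644.1, 248.9, 94.9, 42.5, 0.027]
jar [[286.9 140.9]]
weight [[365.1 144.8]]
```

View pics/fin.png

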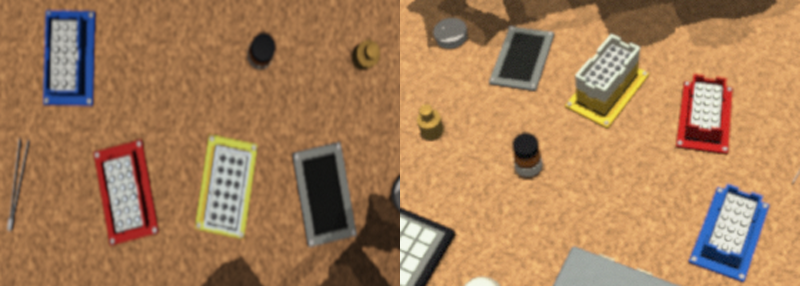

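The final view shows each tray centred on its own dock, with white seated level on yellow at crop (228,187). Grey is empty, and the jar (262,50) and weight (367,55) have not moved.

```bash
python3 -c "
from plant import bot
print(bot.close_job())"
```

```text
the job is handed in; nothing more can be done
None
```

The job is handed in: red, blue and yellow each sit within about 1 mm of their own dock's centre, white is seated on yellow, and the jar and weight did not move. It took about 35 s of the 128 s allowed; the one slip was a first close on the blue tray that missed above its rim, touching nothing, because the fingertips end about 40 mm short of the reported TCP.

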